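# Stow the ball sinkers and line up the empty scoops

### The job

Slide the sinker box's lid fully out over its end ridge, then empty the orange scoops into the box, bringing each lip right down to the mouth before you tip so that no ball drops from high up or bounces away. Once every ball is in the box push the lid fully home over the ridge, and leave the three empty scoops standing upright in a neat row on the low shelf, one centred in each pale bay and squared up with it. Leave the reel, opener and float sticks where they lie.

Things in the scene. Friction and masses are not known exactly. Their poses are not given: they have to be found in the camera images.
- box_mouth (a point): Centre of the mouth of the slide-top wooden sinker box, level with the top of its side rails, 52 mm above the counter. The box is fixed, 100 mm along this frame's x, 120 mm along its y (outside), walls 6 mm, inner floor 6 mm above the counter; z is up. Its blue lid slides out along +y of this frame.
- lid_bar (a point): Centre of the white grip bar on the blue lid (moves with it; same axes as box_mouth): bar 12 mm along y, 56 mm along x, 28 mm tall, its middle 60 mm above the counter, the lid's flat top 46 mm above the counter. With the lid shut the bar's centre lies 35 mm from box_mouth on the +y side; pull it along +y to open, push along -y to shut.
- lid (a joint): How far the lid is open, m: 0 fully shut (as at the start), 0.095 fully out (hard stop). A sprung brass ridge at the +y end resists between about 0.001 and 0.008 with up to about 9 N each way; beyond it only 1 N of friction. Fully out, the mouth is clear from the back wall to 38 mm on the +y side of box_mouth, and the lid stands out to 159 mm on that side.
- bay0 (a point): Centre of pale marked bay 0 (100 mm along x, 48 mm along y) on top of the fixed low grey shelf, whose surface is 40 mm above the counter. x and y are the shelf's depth and length, z is up; the three bays lie side by side 74 mm apart along y; shelf 150 by 270 mm.
- bay1 (a point): Centre of pale marked bay 1 (100 mm along x, 48 mm along y) on top of the fixed low grey shelf, whose surface is 40 mm above the counter. x and y are the shelf's depth and length, z is up; the three bays lie side by side 74 mm apart along y; shelf 150 by 270 mm.
- bay2 (a point): Centre of pale marked bay 2 (100 mm along x, 48 mm along y) on top of the fixed low grey shelf, whose surface is 40 mm above the counter. x and y are the shelf's depth and length, z is up; the three bays lie side by side 74 mm apart along y; shelf 150 by 270 mm.
- scoop_a_mid (a point): Orange open scoop, 96 mm long (x), 44 wide (y), 30 high, about 90 g, 3 mm walls; this point is its centre, z up. Grip it across its upright sides at the middle; empty, it can also be pinched by the 10 mm thick rear (+x) wall. Pouring lip at its -x end, 48 mm from the centre: the floor rises there as a 22 degree ramp to the lip edge 20 mm above the underside. Tipped 45 to 55 degrees, balls roll out.
- scoop_b_mid (a point): Orange open scoop, 96 mm long (x), 44 wide (y), 30 high, about 90 g, 3 mm walls; this point is its centre, z up. Grip it across its upright sides at the middle; empty, it can also be pinched by the 10 mm thick rear (+x) wall. Pouring lip at its -x end, 48 mm from the centre: the floor rises there as a 22 degree ramp to the lip edge 20 mm above the underside. Tipped 45 to 55 degrees, balls roll out.
- scoop_c_mid (a point): Orange open scoop, 96 mm long (x), 44 wide (y), 30 high, about 90 g, 3 mm walls; this point is its centre, z up. Grip it across its upright sides at the middle; empty, it can also be pinched by the 10 mm thick rear (+x) wall. Pouring lip at its -x end, 48 mm from the centre: the floor rises there as a 22 degree ramp to the lip edge 20 mm above the underside. Tipped 45 to 55 degrees, balls roll out.
- ball_a0_center (a point): Centre of a dark ball sinker, 16 mm diameter, 24 g; at the start it lies in one of the scoops, or is absent (None). It rolls.
- ball_a1_center (a point): Centre of a dark ball sinker, 16 mm diameter, 24 g; at the start it lies in one of the scoops, or is absent (None). It rolls.
- ball_a2_center (a point): Centre of a dark ball sinker, 16 mm diameter, 24 g; at the start it lies in one of the scoops, or is absent (None). It rolls.
- ball_b0_center (a point): Centre of a dark ball sinker, 16 mm diameter, 24 g; at the start it lies in one of the scoops, or is absent (None). It rolls.
- ball_b1_center (a point): Centre of a dark ball sinker, 16 mm diameter, 24 g; at the start it lies in one of the scoops, or is absent (None). It rolls.
- ball_b2_center (a point): Centre of a dark ball sinker, 16 mm diameter, 24 g; at the start it lies in one of the scoops, or is absent (None). It rolls.
- ball_c0_center (a point): Centre of a dark ball sinker, 16 mm diameter, 24 g; at the start it lies in one of the scoops, or is absent (None). It rolls.
- ball_c1_center (a point): Centre of a dark ball sinker, 16 mm diameter, 24 g; at the start it lies in one of the scoops, or is absent (None). It rolls.
- ball_c2_center (a point): Centre of a dark ball sinker, 16 mm diameter, 24 g; at the start it lies in one of the scoops, or is absent (None). It rolls.
- reel: Bystander: grey plastic reel, about 60 x 75 mm, 65 mm high; origin under its centre.
- opener: Bystander: stainless bottle opener lying flat, 120 mm along x, 5 mm thick; origin on the underside near its middle.
- float_1: Bystander: wooden float stick with a red band lying along its x, 190 mm long, 12 mm thick; origin under its middle.
- float_2: Bystander: wooden float stick with a yellow band lying along its x, 190 mm long, 12 mm thick; origin under its middle.
Not all that is in view belongs to the job. Leave any blue look-alike of the part that bears scoop_c_mid alone. Leave any red look-alike of the part that bears box_mouth alone.

How it is judged:
By the outcome, as a careful person would: the job done as asked, in the order asked, and still so for the second after the job is handed in, with the robot touching nothing.
Of ball_a0, ball_a1, ball_a2, ball_b0, ball_b1, ball_b2, ball_c0, ball_c1, ball_c2 only 4 to 9 are there at a start; the rules pass over those that are not, and their reading is None.
At some moment in a run one of scoop_a, scoop_b, scoop_c may be knocked a few centimetres aside while the robot is not near it.
It also fails if it takes over 210 s, if anything falls off the work surface, if the arm or the gripper's body presses on something with over 40 N, if the wrist force passes 120 N, or if a joint passes its speed limit or range.

### The arm

A 6-joint arm with a two-finger parallel gripper is mounted at the origin on the work surface. World frame = base frame: x ahead of the robot, y to its left, z up, the work surface at z = 0. Lengths are in mm, angles in rad, forces in N, time in s.
With the tool pointing down it reaches from about 350 to 975 mm from the base axis. Payload 7.1 kg.
Tool frame: the origin (TCP) lies at the very end of the fingers, on their centre line; the grasp point (between the pads) lies 19 mm behind it; z points along the fingers, y is the direction in which the jaws open and shut (so a half turn about z gives the same grasp; the last joint's range is limited). The gripper opens to 88 mm and grips with 3 to 60 N. Pads are 20 mm wide; open, the fingers measure 115 mm over their backs; the gripper's body (75 mm by 178 mm) begins 61 mm behind the grasp point.
Start: joints at [1.172, 0.423, 1.63, -0, 1.089, -0.019], TCP at [231.677, 580.457, 190.275] pointing down, gripper open.
Joint ranges: [-3, 3], [-0.9, 2.11], [0.09, 2.58], [-1.31, 4.45], [0.11, 2.69], [-2.54, 2.54]. Speed limits (rad/s): [2.39, 2.39, 3.01, 3.14, 3.14, 3.14].

### API

Orientations are given as a rotation vector (axis times angle).
In Python, from workcell import * gives the robot as it stands.
- The arm moves only by the tool play_rows, never from a script. Its argument "plan" is text: rows parted by semicolons, each of 7 numbers parted by spaces: the finger opening in cm, from 0 to 8.78, then the shift along the tool's x, y, z in cm, then the turn, a rotation vector about the tool's x, y, z in degrees. A call has 1 to 20 rows; each row shifts and turns the commanded pose from where the row before left it, along the tool's axes as they then stand; what a row does not reach is not made up. A row lasts 1/8 s, in which the tool goes at most 62.5 mm and 10.7 degrees, less where a joint would pass 70% of its speed; a pose out of reach is approached as far as the arm can. A call is refused whole if a number of a shift passes 6.25 or a number of a turn 10.7, either way. A call with a gripper value outside its range is refused whole. The fingers move at their own pace and stop on an object; the grip force is fixed at half the most. Time passes only in rows, so rows that do not move let the fingers close. It gives the time, the measured TCP pose, the force and the opening at its end, in the units of the state.
- get_obs(): the state, without advancing time (a new reading comes with each control period).
- get_image(name): name is "side" or "top"; returns a dict with "pixels" (420x560x3 uint8, red, green, blue), "range_z" (420x560 float32, mm along the optical axis (not along the pixel's ray), 0 where there is no reading), "fx", "fy", "cx", "cy" (pixels), "distortion" ([k1, k2, p1, p2, k3] as OpenCV has them; the pictures are not rectified), "eye" and "attitude" of the camera in the world. Camera axes: x right, y down, z forward; pixel columns grow to the right and rows downward; lengths in mm; the calibration is good to about 2 mm. A picture is of the moment at which its call begins.
- close_job(): hands the job in, once; it reports no verdict.
The state is a dict: "t": time; "qpos": joint angles; "qvel": joint speeds; "joint_torque": joint torques, N m; "ee_pos": TCP position; "orientation": TCP orientation; "ft_force": force on the tool from outside, world axes, zero at the start; "moment": the same for the moment, N m; "width": finger opening in mm.
Only numpy, scipy, OpenCV 4.12 (cv2) and the standard library are available. Lean on these libraries where they do the work, as an engineer would, in place of code of your own. Each camera call takes 0.05 s, during which the arm holds its last target. There are 200 camera calls.

## Working session

There is one attempt and no reset: what is moved stays moved. The work goes in short steps, Python scripts to look and compute and a tool call to move; the robot and the scene stay as the last step left them, time stands still between calls to the robot, and variables do not carry over. Pictures are saved under pics/ and viewed, about 12 in all and at most 16, crops included, and the job is handed in when it is done.

Besides the shell and the picture viewer there is one more tool, called after ">>>" in YAML: its name, and indented under it one key for each argument. play_rows: Moves the arm, as the interface text tells. Its arguments: {"type":"object","properties":{"plan":{"type":"string"}},"required":["plan"]}

```bash
ls; mkdir -p pics
cat > h.py <<'E'
from workcell import *
import numpy as np, cv2
from scipy.spatial.transform import Rotation as R
def att(im):
    a=np.array(im['attitude'],float)
    return a if a.shape==(3,3) else (R.from_rotvec(a).as_matrix() if a.size==3 else R.from_quat(a).as_matrix())
def cloud(im):
    K=np.array([[im['fx'],0,im['cx']],[0,im['fy'],im['cy']],[0,0,1.]])
    h,w=im['range_z'].shape
    uv=np.stack(np.meshgrid(np.arange(w),np.arange(h)),-1).reshape(-1,1,2).astype(float)
    n=cv2.undistortPoints(uv,K,np.array(im['distortion'],float)).reshape(h,w,2)
    z=im['range_z'].astype(float)[...,None]
    P=np.concatenate([n*z,z],-1)@att(im).T+np.array(im['eye'],float)
    P[im['range_z']==0]=np.nan
    return P
def proj(im,X):
    K=np.array([[im['fx'],0,im['cx']],[0,im['fy'],im['cy']],[0,0,1.]])
    c=(np.atleast_2d(X)-np.array(im['eye'],float))@att(im)
    return cv2.projectPoints(c,np.zeros(3),np.zeros(3),K,np.array(im['distortion'],float))[0].reshape(-1,2)
def save(px,name,s=1.):
    cv2.imwrite('pics/'+name,cv2.resize(px[...,::-1],None,fx=s,fy=s,interpolation=cv2.INTER_CUBIC))
E
python3 - <<'E'
from h import *
o=get_obs();print(o)
for n in('side','top'):
    im=get_image(n);save(im['pixels'],n+'0.png',1.4);np.savez(n+'0.npz',**im)
    print(n,im['eye'],im['attitude'],im['fx'],im['distortion'])
E
```

```text
pics
{'t': 0.0, 'qpos': array([ 1.17200207e+00,  4.23839535e-01,  1.63065898e+00, -1.73368444e-05,
        1.08862140e+00, -1.90178027e-02]), 'qvel': array([-0.00088268,  0.00038947, -0.00211664, -0.00044266,  0.0006798 ,
       -0.00237585]), 'joint_torque': array([-2.60797897e-04, -5.44620645e+01, -2.73670363e+01,  6.44247676e-02,
        2.26279499e-02, -1.37142110e-04]), 'ee_pos': array([231.45501778, 579.92045077, 189.51474459]), 'orientation': array([-5.92903351e-01, -3.08482882e+00,  2.35163772e-03]), 'ft_force': array([-0.20147038, -0.33807489,  0.61039951]), 'moment': array([ 0.03382321, -0.04162911, -0.00017338]), 'width': 87.89109143262772}
side [  72.63379649 -705.68644045  803.30054899] [-2.20279128  0.61017695 -0.30361477] 405.6475693397848 [-0.02058483  0.          0.          0.          0.        ]
top [ 414.99027682   21.51985074 1035.39730309] [-2.18554324  2.1740629  -0.13233691] 411.9144063842229 [-0.11213728  0.          0.          0.          0.        ]
```

View pics/top0.png

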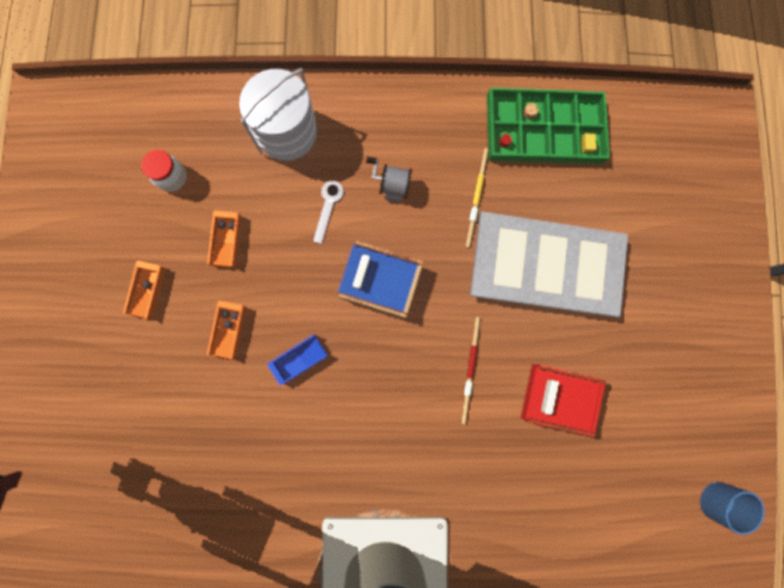

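View pics/side0.png

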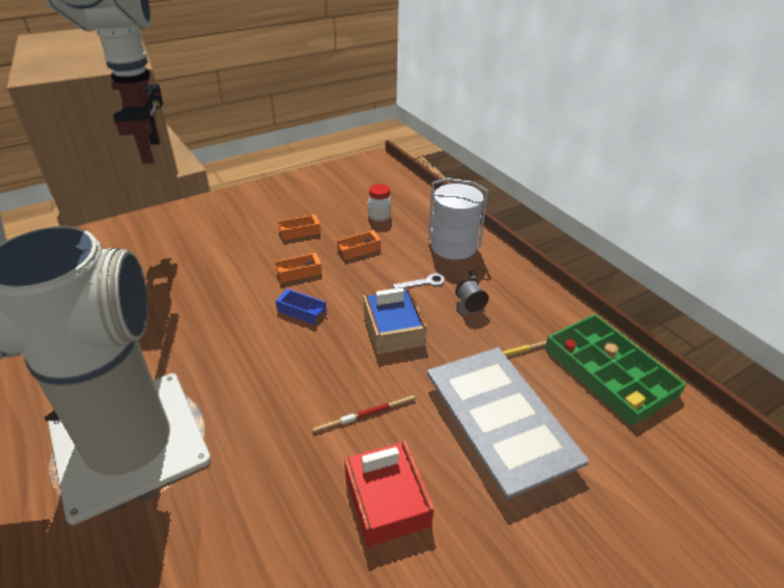

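Top view (1.4x pixels): the wood box with blue lid is at (380,278) and its grip bar at (361,272). The orange scoops are at (224,240), (146,290) and (227,330), and the shelf is at (550,265). The look-alikes to leave alone are the red box (563,400) and the blue scoop (299,360). The target box is the wooden one with the blue lid, and the target scoops are the three orange ones.

```bash
cat >> h.py <<'E'
def rect(P):
    (c,s,a)=cv2.minAreaRect(P[:,:2].astype(np.float32))
    if s[0]<s[1]: s=(s[1],s[0]); a+=90
    return np.round(c,1),np.round(s,1),round((a+90)%180-90,1)
def blobs(m,n=60):
    k,l,st,_=cv2.connectedComponentsWithStats(m.astype(np.uint8))
    return [l==i for i in range(1,k) if st[i,4]>n]
def masks(im):
    h=cv2.cvtColor(im['pixels'],cv2.COLOR_RGB2HSV).astype(int)
    H,S,V=h[...,0],h[...,1],h[...,2]
    return dict(orange=(H>4)&(H<14)&(S>215)&(V>130),blue=(H>105)&(H<125)&(S>150),cream=(S<70)&(V>200),grey=(S<60)&(V>90)&(V<215))
E
python3 - <<'E'
from h import *
im=dict(np.load('top0.npz'));P=cloud(im);M=masks(im)
ok=np.isfinite(P[...,0])
for c,(lo,hi) in dict(orange=(12,40),blue=(35,60),cream=(35,85),grey=(34,46)).items():
    for b in blobs(M[c]&ok&(P[...,2]>lo)&(P[...,2]<hi),40):
        v,u=np.where(b);p=P[b]
        print(c,'px',u.mean().round(),v.mean().round(),'n',b.sum(),'rect',*rect(p),'z',np.percentile(p[:,2],[5,50,95]).round(1))
px=im['pixels'][140:265,80:310];save(px,'crop0.png',3.4)
E
```

```text
blue px 273.0 199.0 n 1122 rect [526.7  13.8] [110.1  80.1] 73.1 z [43.5 46.5 49.5]
cream px 364.0 184.0 n 861 rect [ 564.4 -219.1] [104.2  53.2] -8.3 z [37.7 40.7 43.8]
cream px 393.0 188.0 n 838 rect [ 554.6 -292.2] [103.6  53.5] -8.5 z [37.5 40.6 43.4]
cream px 422.0 193.0 n 817 rect [ 544. -366.] [103.9  53.4] -8.3 z [37.7 40.5 43.5]
cream px 257.0 193.0 n 130 rect [537.9  43.8] [60.  14.6] -18.0 z [45.5 73.9 76.7]
cream px 392.0 283.0 n 180 rect [ 323.3 -277.2] [56.7 14.1] -10.1 z [54.2 73.4 77. ]
grey px 211.0 106.0 n 54 rect [760.1 163.1] [75.3 16.3] -61.8 z [34.7 43.1 45.5]
grey px 124.0 128.0 n 49 rect [703.3 383.8] [52.8 18.6] -44.7 z [34.4 38.9 44.9]
grey px 391.0 189.0 n 4031 rect [ 554.  -292.1] [272.6 152. ] 82.1 z [37.2 40.2 43.2]
grey px 271.0 392.0 n 50 rect [63.7  9. ] [62.5  9.4] -82.5 z [35.2 39.7 45.2]
```

View pics/crop0.png

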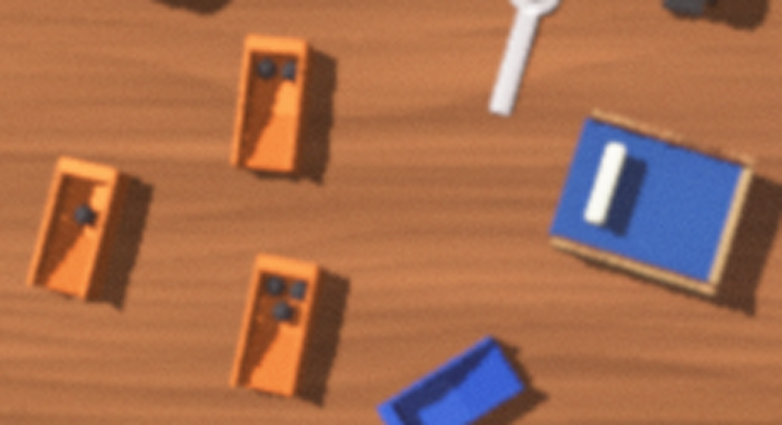

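```bash
cat >> h.py <<'E'
def scoops(im):
    """orange scoops: [(pixel), centre xy, size, angle of long axis]"""
    P=cloud(im);px=im['pixels'].astype(int);r,g,b=px[...,0],px[...,1],px[...,2]
    m=(r>120)&(r-b>95)&(r-g>75)&(P[...,2]>5)&(P[...,2]<90)
    m=cv2.morphologyEx(m.astype(np.uint8),cv2.MORPH_CLOSE,np.ones((5,5)))
    out=[]
    for B in blobs(m,150):
        B=B&np.isfinite(P[...,0])&(P[...,2]>5); 
        v,u=np.where(B); rim=P[B]; zt=np.percentile(rim[:,2],95)
        rim=rim[rim[:,2]>zt-9]
        out.append(((int(u.mean()),int(v.mean())),)+rect(rim)+(zt.round(1),))
    return out
E
python3 - <<'E'
from h import *
for n in('top0','side0'):
    im=dict(np.load(n+'.npz'))
    for s in scoops(im): print(n,*s)
im=dict(np.load('top0.npz'));P=cloud(im)
# bar top & wood rails
px=im['pixels'].astype(int)
m=(px.min(-1)>170)&(P[...,2]>62)&(P[...,2]<85)
for B in blobs(m,60): print('bar',rect(P[B]),np.nanmedian(P[B],0))
for B in blobs((P[...,2]>38)&(P[...,2]<85)&(abs(P[...,0]-527)<90)&(abs(P[...,1]-10)<100),300): print('box',rect(P[B]))
E
```

```text
top0 (111, 116) [718.9 398.9] [51.6 51.4] 18.3 83.3
top0 (159, 172) [598.7 290.7] [97.1 44.6] -5.0 32.5
top0 (101, 208) [505.4 431.9] [96.1 45.9] -14.0 32.6
top0 (160, 238) [435.3 280.7] [94.9 45.4] -10.1 33.0
top0 (402, 285) [ 316.6 -309.9] [126.1 100.7] 77.5 53.2
side0 (277, 350) [ 317.2 -310.3] [125.9 100.8] 77.2 52.5
bar (array([534.6,  41.9]), array([54.8, 10.8]), -18.1) [535.66135856  41.62240578  74.516247  ]
bar (array([ 324.3, -277.9]), array([54.5, 13. ]), -13.8) [ 323.76174709 -276.0416396    74.10023439]
box (array([524.5,   9.9]), array([124.2, 100.3]), 73.0)
```

```bash
cat >> h.py <<'E'
def go(pos,yaw=None,tool=(0,0,0)):
    """print turn about tool z (deg) first, then shift (cm) in turned tool axes, to bring tool-frame point to pos; yaw=tool x angle; tool assumed down"""
    o=get_obs();M=R.from_rotvec(o['orientation']).as_matrix()
    y0=np.degrees(np.arctan2(M[1,0],M[0,0]));yaw=y0 if yaw is None else yaw
    c,s=np.cos(np.radians(yaw)),np.sin(np.radians(yaw))
    T=np.array([[c,s,0],[s,-c,0],[0,0,-1.]])
    tilt=np.degrees(np.arccos(np.clip(-M[2,2],-1,1)))
    d=T.T@(np.array(pos)-T@np.array(tool)-o['ee_pos'])/10
    print('t',round(o['t'],1),'yaw',y0.round(1),'tilt',tilt.round(1),'ee',o['ee_pos'].round(1),'w',round(o['width'],1),'F',o['ft_force'].round(1))
    print('  turn z',round((y0-yaw+180)%360-180,1),'shift cm',d.round(2))
E
python3 -c "
from h import *
go((535.2,43,150),163)
print(scoops(get_image('top'))[1])"
```

```text
t 0.1 yaw 158.2 tilt 0.1 ee [231.5 580.  189.6] w 87.6 F [ 0.3 -0.3  0. ]
  turn z -4.8 shift cm [-44.75 -42.47   3.96]
((159, 172), array([598.8, 289.9]), array([96.9, 44.8]), -4.2, np.float64(32.5))
```

>>> play_rows:
  plan: "4 0 0 0 0 0 -4.8;4 -3.7 -3.5 0.3 0 0 0;4 -3.7 -3.5 0.3 0 0 0;4 -3.7 -3.5 0.3 0 0 0;4 -3.7 -3.5 0.3 0 0 0;4 -3.7 -3.5 0.3 0 0 0;4 -3.7 -3.5 0.3 0 0 0;4 -3.7 -3.5 0.3 0 0 0;4 -3.7 -3.5 0.3 0 0 0;4 -3.7 -3.5 0.3 0 0 0;4 -3.7 -3.5 0.3 0 0 0;4 -3.7 -3.5 0.3 0 0 0;4 -3.7 -3.5 0.3 0 0 0;4 0 0 0 0 0 0"

```text
t: 1.9
ee_pos: [535.0, 46.6, 153.9]
orientation: [0.47, 3.106, -0.0]
ft_force: [-0.3, 0.1, -0.1]
width: 39.8
```

```bash
python3 -c "
from h import *
go((535.2,43,51),163)"
```

```text
t 1.9 yaw 162.8 tilt 0.0 ee [535.   46.6 153.9] w 39.8 F [-0.3  0.1 -0.1]
  turn z -0.2 shift cm [-0.12 -0.34 10.29]
```

>>> play_rows:
  plan: "4 -0.1 -0.35 3 0 0 0;4 0 0 3 0 0 0;4 0 0 3 0 0 0;4 0 0 1.2 0 0 0;4 0 0 0 0 0 0;0 0 0 0 0 0 0;0 0 0 0 0 0 0;0 0 0 0 0 0 0;0 0 0 0 0 0 0;0 0 0 0 0 0 0"

```text
t: 3.15
ee_pos: [533.8, 45.5, 52.4]
orientation: [0.463, 3.107, 0.0]
ft_force: [0.7, -0.4, -0.2]
width: 0.5
```

>>> play_rows:
  plan: "0 0 0.3 0 0 0 0;0 0 0.3 0 0 0 0;0 0 0.4 0 0 0 0;0 0 1 0 0 0 0;0 0 1 0 0 0 0;0 0 1 0 0 0 0;0 0 1 0 0 0 0;0 0 1 0 0 0 0;0 0 1 0 0 0 0;0 0 1 0 0 0 0;0 0 1 0 0 0 0;0 0 0.4 0 0 0 0;0 0 0 0 0 0 0;0 0 0 0 0 0 0"

```text
t: 4.9
ee_pos: [561.0, 135.2, 52.2]
orientation: [-0.463, -3.107, 0.0]
ft_force: [0.7, 0.4, -0.2]
width: 0.4
```

```bash
python3 -c "
from h import *
go((535.2+95*.292,43+95*.956,51),163)"
```

```text
t 4.9 yaw 163.0 tilt 0.0 ee [561.  135.2  52.2] w 0.4 F [ 0.7  0.4 -0.2]
  turn z 0.0 shift cm [-0.22 -0.08  0.12]
```

Run:
```python
from h import *
a=get_image('side');b=get_image('top')
x=a['pixels'][150:290,190:390];y=b['pixels'][120:260,180:380]
save(np.hstack([x,y]),'s1.png',2)
P=cloud(b);px=b['pixels'].astype(int)
```

```text
(no output)
```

View pics/s1.png

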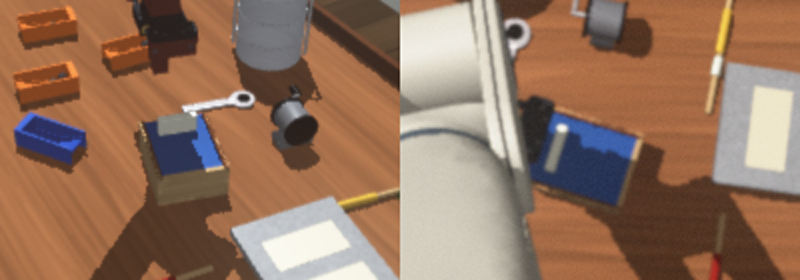

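Run:
```python
from h import *
o=get_obs();M=R.from_rotvec(o['orientation']).as_matrix()
for n in('side','top'):
    im=get_image(n)
    for d in(0,-30,-80): print(n,d,proj(im,o['ee_pos']+M@[0,0,d]).round(1))
    if n=='side':
        c=im['pixels'][120:260,220:380].copy(); 
        for d in(0,-30,-80):
            u,v=proj(im,o['ee_pos']+M@[0,0,d])[0]; cv2.circle(c,(int(u)-220,int(v)-120),1,(0,255,0),-1)
        save(c,'s2.png',4)
        P=cloud(im)
        v,u=140,272
    P=cloud(im);px=im['pixels'].astype(int)
    m=(px.max(-1)<70)&(P[...,2]>40)&(P[...,2]<150)&(P[...,0]>350)
    for B in blobs(m,30): print('dark',np.nanmedian(P[B],0).round(),np.nanmin(P[B],0).round(),np.nanmax(P[B],0).round())
```

```text
side 0 [[269.4 193.5]]
side -30 [[269.4 185.5]]
side -80 [[269.4 171.6]]
dark [555. 127. 102.] [548. 122.  91.] [564. 135. 112.]
dark [694. -40.  50.] [671. -45.  40.] [721. -29.  64.]
top 0 [[219.5 183.4]]
top -30 [[218.  181.5]]
top -80 [[215.4 178.1]]
dark [478.   7.  50.] [467. -28.  42.] [493.  51.  56.]
```

View pics/s2.png

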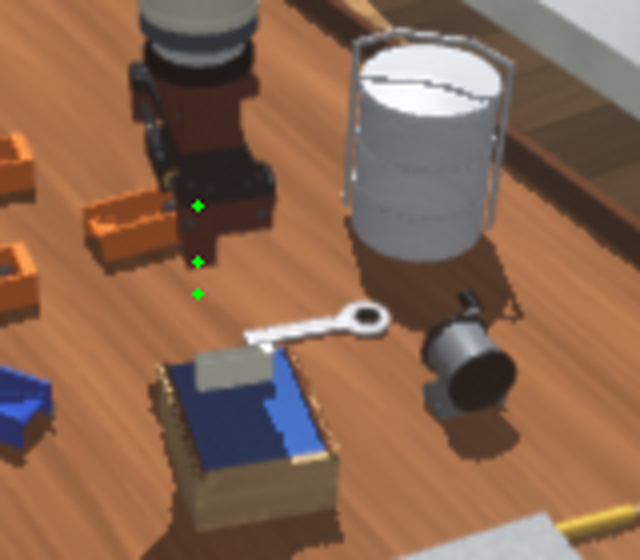

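>>> play_rows:
  plan: "4 0 0 -3 0 0 0;4 0 0 -3 0 0 0;4 0 0 0 0 0 0;4 0 0 0 0 0 0;4 0 0 0 0 0 0"

```text
t: 5.72
ee_pos: [560.4, 135.2, 111.1]
orientation: [-0.463, -3.105, 0.001]
ft_force: [0.0, 0.4, -0.4]
width: 39.7
```

Run:
```python
from h import *
o=get_obs();print(o['ee_pos'],o['width'],o['qpos'])
M=R.from_rotvec(o['orientation']).as_matrix()
im=get_image('side');P=cloud(im)
L=(P-o['ee_pos'])@M
m=(abs(L[...,0])<50)&(abs(L[...,1])<70)&(L[...,2]<60)&(L[...,2]>-95)&(P[...,2]>60)
q=L[m];print(len(q))
for a in range(-95,60,10):
    s=q[(q[:,2]>=a)&(q[:,2]<a+10)]
    if len(s): print(a,len(s),s[:,:2].min(0).round(),s[:,:2].max(0).round())
c=im['pixels'][100:240,220:380].copy()
for d in(0,-30,-80):
    u,v=proj(im,o['ee_pos']+M@[0,0,d])[0]; cv2.circle(c,(int(u)-220,int(v)-100),1,(0,255,0),-1)
save(c,'s3.png',4)
```

```text
[560.35501217 135.22018351 111.12101704] 39.701726753629835 [ 2.16147169e-01  4.56399812e-01  1.79298412e+00 -1.68649720e-05
  8.94201097e-01 -1.05852144e+00]
135
-85 13 [ -9. -35.] [ 12. -25.]
-75 26 [-10. -35.] [12. 28.]
-65 24 [-10. -33.] [12. 30.]
-55 31 [-10. -33.] [13. 28.]
-45 33 [-10. -32.] [12. 24.]
-35 8 [-11. -28.] [10. 23.]
```

View pics/s3.png

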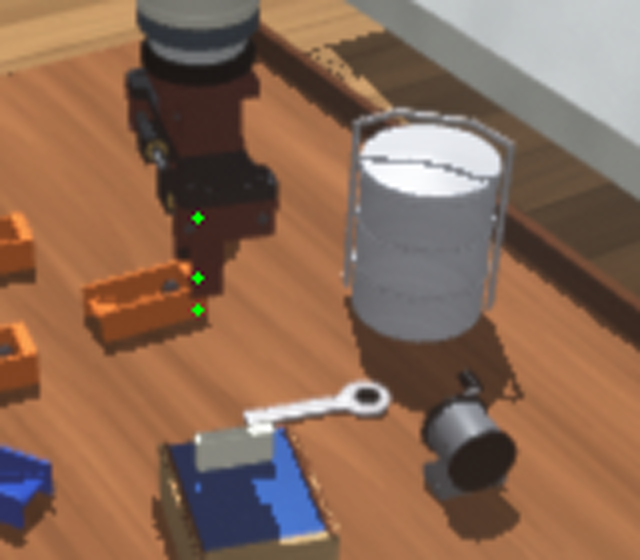

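Reported TCP lies about 30 mm beyond the visible fingertips, so the first grasp closed above the bar and nothing moved. I'll allow for that offset from here on.

```bash
sed -i "s/    d=T.T@(np.array(pos)-T@np.array(tool)-o\['ee_pos'\])\/10/    d=T.T@(np.array(pos)-T@(np.array(tool)+OFF)-o['ee_pos'])\/10/; s/^def go/OFF=np.array([0,0,-29.])\ndef go/" h.py
sed -i "s/'ee',o\['ee_pos'\].round(1)/'tip',(o['ee_pos']+M@OFF).round(1)/" h.py
python3 - <<'E'
from h import *
o=get_obs();M=R.from_rotvec(o['orientation']).as_matrix()
im=get_image('side');P=cloud(im);L=(P-o['ee_pos'])@M
m=(abs(L[...,0])<50)&(abs(L[...,1])<70)&(L[...,2]<0)&(L[...,2]>-95)
print(np.sort(L[m][:,2])[-12:].round(1))
go((535.2,43,51),163)
E
```

```text
[-35.9 -35.9 -35.8 -35.2 -35.1 -34.6 -34.5 -34.4 -33.4 -33.3 -32.9 -31.9]
t 5.8 yaw 163.0 tilt 0.1 tip [560.6 135.3 140.2] w 40.0 F [-0.2  0.1  0.6]
  turn z 0.0 shift cm [-0.28 -9.57  8.92]
```

>>> play_rows:
  plan: "4 -0.1 -3 0 0 0 0;4 -0.1 -3 0 0 0 0;4 -0.1 -3 0 0 0 0;4 0 -0.55 0 0 0 0;4 0 0 3 0 0 0;4 0 0 3 0 0 0;4 0 0 2 0 0 0;4 0 0 1 0 0 0;4 0 0 0 0 0 0;0 0 0 0 0 0 0;0 0 0 0 0 0 0;0 0 0 0 0 0 0;0 0 0 0 0 0 0"

```text
t: 7.45
ee_pos: [536.6, 43.3, 22.8]
orientation: [0.463, 3.106, 0.0]
ft_force: [-1.6, -0.1, 3.3]
width: 11.8
```

```bash
sed -i 's/0,0,-29\./0,0,-30./' h.py; python3 -c "
from h import *
go((535.2,43,51),163)"
```

```text
t 7.5 yaw 163.0 tilt 0.1 tip [536.6  43.3  52.8] w 11.8 F [-1.6 -0.1  3.3]
  turn z 0.0 shift cm [ 0.13 -0.07  0.18]
```

Gripped (11.8 mm). Pull out 96 mm.

>>> play_rows:
  plan: "0 0 0.3 0 0 0 0;0 0 0.3 0 0 0 0;0 0 0.4 0 0 0 0;0 0 0.8 0 0 0 0;0 0 1 0 0 0 0;0 0 1 0 0 0 0;0 0 1 0 0 0 0;0 0 1 0 0 0 0;0 0 1 0 0 0 0;0 0 1 0 0 0 0;0 0 1 0 0 0 0;0 0 0.7 0 0 0 0;0 0 0.2 0 0 0 0;0 0 0 0 0 0 0;0 0 0 0 0 0 0"

```text
t: 9.32
ee_pos: [564.2, 134.2, 22.7]
orientation: [-0.462, -3.107, 0.004]
ft_force: [-1.4, -11.8, 8.3]
width: 11.7
```

```bash
python3 -c "
from h import *
go((535.2+95*.292,43+95*.956,52),163)"
```

```text
t 9.3 yaw 163.1 tilt 0.2 tip [564.3 134.3  52.7] w 11.7 F [ -1.4 -11.8   8.3]
  turn z 0.1 shift cm [ 0.11 -0.07  0.07]
```

>>> play_rows:
  plan: "3 0 -0.1 0 0 0 0;3.5 0 0 0 0 0 0;3.5 0 0 -2 0 0 0;5 0 0 -5 0 0 0;7 0 0 -5 0 0 0;7 0 0 0 0 0 0"

```text
t: 10.07
ee_pos: [567.5, 136.1, 147.7]
orientation: [0.462, 3.099, 0.005]
ft_force: [0.8, 0.8, -0.8]
width: 61.8
```

Run:
```python
from h import *
im=get_image('top')
for s in scoops(im): print(*s)
P=cloud(im);m=(im['pixels'].min(-1)>150)&(P[...,2]>66)&(P[...,2]<85)
for B in blobs(m,60): print('bar',rect(P[B]))
go((435.3,280.7,120),170)
```

```text
(111, 116) [718.4 398.8] [51.2 50. ] 88.3 83.4
(101, 208) [505.6 432.2] [95.7 45.4] -13.4 33.1
(410, 284) [ 316.3 -312.4] [121.1 100.4] 77.5 53.4
bar (array([ 325.5, -277.8]), array([52.3, 12.5]), -11.5)
t 10.1 yaw 163.1 tilt 0.3 tip [565.6 135.6 175.3] w 65.4 F [-0.9 -0.5 -0.1]
  turn z -6.9 shift cm [15.37 12.02  5.53]
```

>>> play_rows:
  plan: "6.5 0 0 0 0 0 -6.9;6.5 3 2.4 1 0 0 0;6.5 3 2.4 1 0 0 0;6.5 3.1 2.4 1 0 0 0;6.5 3.1 2.4 1 0 0 0;6.5 3.1 2.4 1 0 0 0;6.5 0 0 0 0 0 0;6.5 0 0 0 0 0 0"

```text
t: 11.12
ee_pos: [434.5, 279.7, 92.0]
orientation: [-0.274, -3.129, 0.001]
ft_force: [-0.1, 0.4, -0.8]
width: 64.8
```

Run:
```python
from h import *
im=get_image('top');sd=get_image('side')
for s in scoops(im)+scoops(sd): print(*s)
go((435.3,280.7,3),170)
```

```text
(111, 116) [718.7 398.4] [53.1 50.4] -88.5 83.1
(159, 172) [598.5 290.4] [96.6 45.2] -5.1 32.4
(402, 285) [ 316.7 -310. ] [126.1 100.8] 77.6 53.1
(277, 350) [ 317.  -310.1] [124.8 100.9] 77.1 52.7
t 11.2 yaw 169.9 tilt 0.0 tip [435.3 279.4 122.4] w 65.0 F [0.4 0.1 0.5]
  turn z -0.1 shift cm [ 0.02  0.13 11.94]
```

>>> play_rows:
  plan: "6.5 0 0.1 4 0 0 0;6.5 0 0 3.5 0 0 0;6.5 0 0 2.5 0 0 0;6.5 0 0 1.6 0 0 0;6.5 0 0 0 0 0 0;4 0 0 0 0 0 0;4 0 0 0 0 0 0;4 0 0 0 0 0 0;4 0 0 0 0 0 0;4 0 0 0 0 0 0;4 0 0 0 0 0 0"

```text
t: 12.6
ee_pos: [435.3, 281.3, -22.8]
orientation: [0.275, 3.128, 0.001]
ft_force: [-0.5, -0.9, 7.4]
width: 43.6
```

Run:
```python
from h import *
go((435.3,280.7,3),170)
```

```text
t 12.6 yaw 169.9 tilt 0.1 tip [435.3 281.3   7.2] w 43.6 F [-0.5 -0.9  7.4]
  turn z -0.1 shift cm [-0.01 -0.06  0.42]
```

>>> play_rows:
  plan: "4 0 0 -0.5 0 0 0;4 0 0 -1 0 0 0;4 0 0 -2 0 0 0;4 0 0 -2.5 0 0 0;4 0 0 -2.5 0 0 0;4 0 0 -2.5 0 0 0;4 0 0 -1.5 0 0 0;4 0 0 -0.5 0 0 0;4 0 0 0 0 0 0"

```text
t: 13.72
ee_pos: [434.5, 280.8, 106.1]
orientation: [-0.275, -3.129, 0.0]
ft_force: [-0.5, -0.1, -2.7]
width: 43.8
```

>>> play_rows:
  plan: "4 0 0 0 0 0 4;4 0 0 0 0 0 7;4 0 0 0 0 0 10;4 0 0 0 0 0 10;4 0 0 0 0 0 10;4 0 0 0 0 0 10;4 0 0 0 0 0 10;4 0 0 0 0 0 10;4 0 0 0 0 0 10;4 0 0 0 0 0 10;4 0 0 0 0 0 10;4 0 0 0 0 0 10;4 0 0 0 0 0 10;4 0 0 0 0 0 10;4 0 0 0 0 0 10;4 0 0 0 0 0 10;4 0 0 0 0 0 10;4 0 0 0 0 0 10;4 0 0 0 0 0 10;4 0 0 0 0 0 6"

```text
t: 16.23
ee_pos: [434.1, 280.5, 105.1]
orientation: [3.105, -0.472, -0.002]
ft_force: [0.2, -0.9, -1.8]
width: 43.6
```

```bash
sed -i 's/0,0,-30\./0,0,-23./' h.py
python3 - <<'E'
from h import *
go((530.3,-0.4,95),-17,(48,0,-20))
print(get_obs()['qpos'].round(2))
im=get_image('side');save(im['pixels'][100:330,170:350],'s4.png',3)
E
```

```text
t 16.2 yaw -17.3 tilt 0.1 tip [434.1 280.6 128.1] w 43.6 F [ 0.2 -0.9 -1.8]
  turn z -0.3 shift cm [12.62 24.05  5.31]
[ 0.55  0.39  1.93 -0.    0.83  2.42]
```

View pics/s4.png

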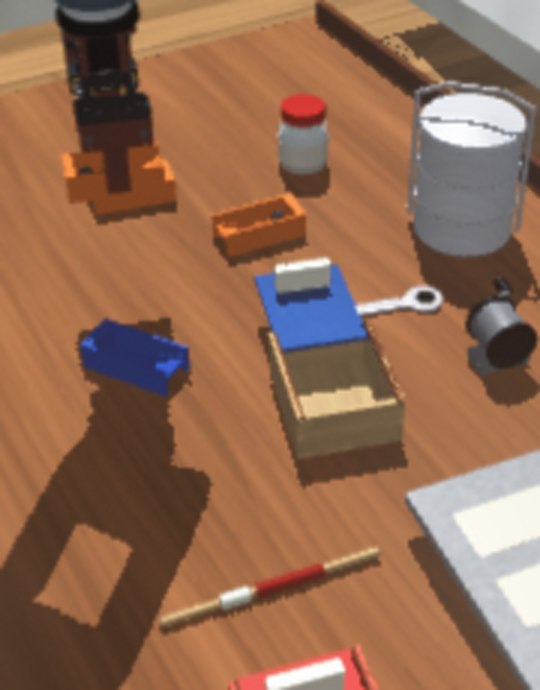

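>>> play_rows:
  plan: "4 0.4 0.8 0 0 0 -0.3;4 1 2 0 0 0 0;4 1.4 2.7 0 0 0 0;4 1.7 3.2 0.5 0 0 0;4 1.7 3.2 0.5 0 0 0;4 1.7 3.2 0.5 0 0 0;4 1.7 3.2 0.8 0 0 0;4 1.4 2.7 1 0 0 0;4 1.2 1.7 1 0 0 0;4 0.7 1 0.6 0 0 0;4 0.4 0.35 0.4 0 0 0;4 0 0 0 0 0 0;4 0 0 0 0 0 0"

```text
t: 17.9
ee_pos: [492.6, 12.8, 53.4]
orientation: [-3.108, 0.456, -0.0]
ft_force: [-0.1, 0.4, -2.3]
width: 43.5
```

Run:
```python
from h import *
go((530.3,-0.4,85),-17,(48,0,-20))
im=get_image('side');P=cloud(im);o=get_obs();M=R.from_rotvec(o['orientation']).as_matrix()
L=(P-o['ee_pos'])@M;px=im['pixels'].astype(int)
m=(px[...,0]-px[...,2]>60)&(px[...,1]<px[...,0]*.62)&(abs(L[...,0])<65)&(abs(L[...,1])<35)&(L[...,2]<-15)&(L[...,2]>-70)&(P[...,2]>60)
print('scoop in tool frame',np.percentile(L[m],[2,98],axis=0).round(1),m.sum())
save(im['pixels'][150:300,200:380],'s5.png',3)
```

```text
t 17.9 yaw -16.7 tilt 0.0 tip [492.6  12.8  76.4] w 43.5 F [-0.1  0.4 -2.3]
  turn z 0.3 shift cm [-0.81  0.16  1.14]
scoop in tool frame [[-50.2 -20.2 -54. ]
 [ 42.1  26.6 -23.5]] 357
```

>>> play_rows:
  plan: "4 -0.4 0.15 0.5 0 0 0.3;4 -0.4 0 0.6 0 0 0;4 0 0 0 0 0 0;4 -0.32 0 -0.39 0 -4.5 0;4 -0.32 0 -0.39 0 -4.5 0;4 -0.32 0 -0.39 0 -4.5 0;4 -0.32 0 -0.39 0 -4.5 0;4 0 0 0 0 0 0;4 0.25 0 0.8 0 0 0;4 0.25 0 0.8 0 0 0;4 0.25 0 0.75 0 0 0;4 0 0 0 0 0 0"

```text
t: 19.45
ee_pos: [473.3, 16.5, 33.8]
orientation: [-3.024, 0.453, 0.481]
ft_force: [-0.0, -0.5, -2.4]
width: 43.5
```

```bash
cat >> h.py <<'E'
def lip(show=None):
    o=get_obs();M=R.from_rotvec(o['orientation']).as_matrix()
    l=o['ee_pos']+M@[48,0,-43]; B=np.radians(-17);d=l-[525,9.5,52]
    print('t',round(o['t'],1),'tilt',np.degrees(np.arccos(-M[2,2])).round(1),'lip world',l.round(1),'box',(d[0]*np.cos(B)+d[1]*np.sin(B)).round(1),(-d[0]*np.sin(B)+d[1]*np.cos(B)).round(1),d[2].round(1),'F',o['ft_force'].round(1),'q',o['qpos'].round(2))
    im=get_image('side')
    u,v=proj(im,l)[0]; c=im['pixels'][150:300,200:380].copy();c[int(round(v))-150,int(round(u))-200]=(0,255,0)
    if show: save(c,show,4)
E
python3 -c "
from h import *
lip('s6.png')"
```

```text
t 19.4 tilt 18.1 lip world [529.7  -0.8  59.8] box 7.5 -8.4 7.8 F [-0.  -0.5 -2.4] q [-0.05  0.6   1.83  0.09  1.02  1.76]
```

View pics/s6.png

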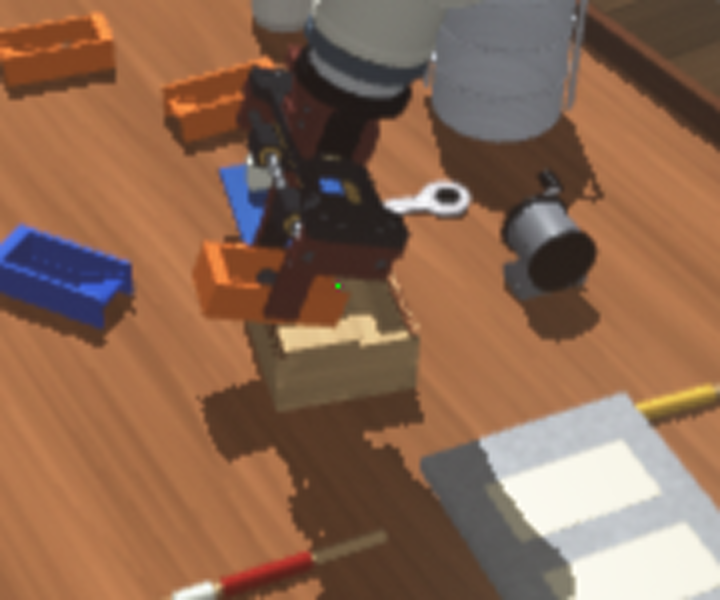

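>>> play_rows:
  plan: "4 -0.15 0 -0.12 0 -2.5 0;4 -0.15 0 -0.12 0 -2.5 0;4 -0.15 0 -0.12 0 -2.5 0;4 -0.15 0 -0.12 0 -2.5 0;4 -0.18 0 -0.21 0 -2.5 0;4 -0.18 0 -0.21 0 -2.5 0;4 -0.18 0 -0.21 0 -2.5 0;4 0 0 0 0 0 0;4 -0.26 0 -0.31 0 -4 0;4 -0.26 0 -0.31 0 -4 0;4 -0.26 0 -0.31 0 -4 0;4 -0.26 0 -0.31 0 -4 0;4 0 0 0 0 0 0;4 0 0 0 0 0 0;4 0 0 0 0 0 0;4 0 0 0 0 0 0;4 0 0 0 0 0 0;4 0 0 0 0 0 0"

```text
t: 21.75
ee_pos: [469.5, 17.8, 65.6]
orientation: [-2.689, 0.403, 1.297]
ft_force: [0.2, 1.1, -0.8]
width: 43.8
```

```bash
python3 -c "
from h import *
lip('s7.png')"
```

```text
t 21.8 tilt 51.5 lip world [530.2  -0.8  54.8] box 8.0 -8.3 2.8 F [ 0.2  1.1 -0.8] q [-0.1   0.88  1.46  0.16  1.69  1.71]
```

View pics/s7.png

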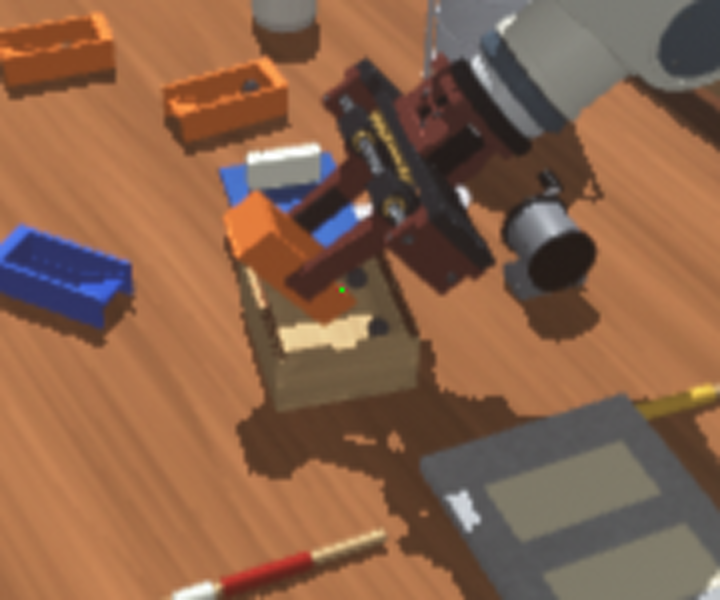

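>>> play_rows:
  plan: "4 -2 0 -1.5 0 0 0;4 -3 0 -2.5 0 0 0;4 -3 0 -2.5 0 0 0;4 0 0 0 0 6.5 0;4 0 0 0 0 9 0;4 0 0 0 0 9 0;4 0 0 0 0 9 0;4 0 0 0 0 9 0;4 0 0 0 0 9 0;4 0 0 0 0 0 0"

```text
t: 23.05
ee_pos: [467.9, 18.1, 170.2]
orientation: [-3.107, 0.464, -0.0]
ft_force: [1.4, 0.6, -0.7]
width: 43.8
```

>>> play_rows:
  plan: "4 0 0 0 0 0 -6;4 0 0 0 0 0 -10;4 0 0 0 0 0 -10;4 0 0 0 0 0 -10;4 0 0 0 0 0 -10;4 0 0 0 0 0 -10;4 0 0 0 0 0 -10;4 0 0 0 0 0 -10;4 0 0 0 0 0 -10;4 0 0 0 0 0 -10;4 0 0 0 0 0 -10;4 0 0 0 0 0 -10;4 0 0 0 0 0 -10;4 0 0 0 0 0 -10;4 0 0 0 0 0 -10;4 0 0 0 0 0 -10;4 0 0 0 0 0 -10;4 0 0 0 0 0 -10;4 0 0 0 0 0 -10;4 0 0 0 0 0 0"

```text
t: 25.55
ee_pos: [471.5, 17.3, 169.2]
orientation: [-0.306, -3.126, -0.001]
ft_force: [0.3, -0.3, -0.1]
width: 43.9
```

Run:
```python
from h import *
go((544,-366,130),171.9,(0,0,-15))
print(get_obs()['qpos'].round(2))
```

```text
t 25.6 yaw 168.8 tilt 0.1 tip [471.5  17.3 192.2] w 43.9 F [ 0.3 -0.3 -0.1]
  turn z -3.1 shift cm [-12.58 -36.93   7.72]
[ 0.01  0.23  1.98  0.    0.94 -1.36]
```

>>> play_rows:
  plan: "4 0 0 0 0 0 -3.1;4 -1.25 -3.7 0.7 0 0 0;4 -1.25 -3.7 0.7 0 0 0;4 -1.25 -3.7 0.7 0 0 0;4 -1.25 -3.7 0.7 0 0 0;4 -1.25 -3.7 0.7 0 0 0;4 -1.25 -3.7 0.7 0 0 0;4 -1.25 -3.7 0.7 0 0 0;4 -1.25 -3.7 0.7 0 0 0;4 -1.25 -3.7 0.7 0 0 0;4 -1.25 -3.7 0.7 0 0 0;4 0 0 0 0 0 0;4 0 0 0 0 0 0"

```text
t: 27.18
ee_pos: [542.7, -365.9, 98.3]
orientation: [-0.222, -3.132, -0.002]
ft_force: [-0.9, -0.3, -0.9]
width: 43.6
```

Run:
```python
from h import *
go((544,-366,55),171.9,(0,0,-15))
im=get_image('top');np.savez('t1.npz',**im)
for s in scoops(im): print(*s)
save(im['pixels'][130:250,80:310],'t1.png',3.4)
```

```text
t 27.2 yaw 171.9 tilt 0.1 tip [ 542.8 -365.9  121.3] w 43.6 F [-0.9 -0.3 -0.9]
  turn z -0.0 shift cm [-0.13  0.    8.13]
(111, 116) [718.2 399.3] [52.6 51.2] 46.2 83.6
(158, 172) [598.5 290.7] [97.3 44.7] -4.8 32.9
(101, 209) [505.6 432.1] [95.5 47.2] -13.0 32.7
(399, 280) [ 317.4 -310. ] [126.2  99.4] 77.6 53.2
```

View pics/t1.png

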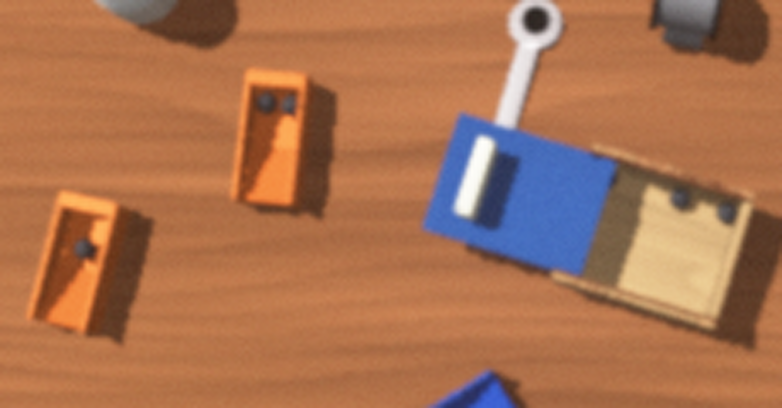

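Run:
```python
from h import *
im=get_image('side')
o=get_obs();u,v=proj(im,o['ee_pos']+[0,0,38])[0].astype(int);print(u,v)
def cr(u,v,w=45): return cv2.resize(im['pixels'][v-w:v+w,u-w:u+w],(400,400),interpolation=cv2.INTER_CUBIC)
bu,bv=proj(im,[525,9.5,30])[0].astype(int)
save(np.hstack([cr(u,v),cr(bu,bv)]),'s8.png')
# dark blobs about 16 mm anywhere on table in top view
t=dict(np.load('t1.npz'));P=cloud(t);px=t['pixels'].astype(int)
for B in blobs((px.max(-1)<75)&(P[...,2]>4)&(P[...,2]<40)&(P[...,0]>300),4):
    if B.sum()<80: print(B.sum(),np.nanmedian(P[B],0).round(),[int(a.mean()) for a in np.where(B)][::-1])
```

```text
383 291
66 [ 880. -222.   14.] [360, 66]
67 [ 879. -279.   16.] [380, 67]
65 [ 879. -331.   17.] [400, 68]
64 [ 879. -388.   15.] [420, 69]
41 [ 817. -225.   13.] [361, 89]
40 [ 816. -279.   12.] [381, 90]
45 [ 816. -332.   15.] [401, 91]
37 [ 817. -388.   11.] [421, 91]
25 [693.  98.   6.] [237, 135]
10 [679. -12.  36.] [280, 138]
8 [623. 293.  19.] [158, 160]
6 [559. -13.  20.] [280, 186]
```

View pics/s8.png

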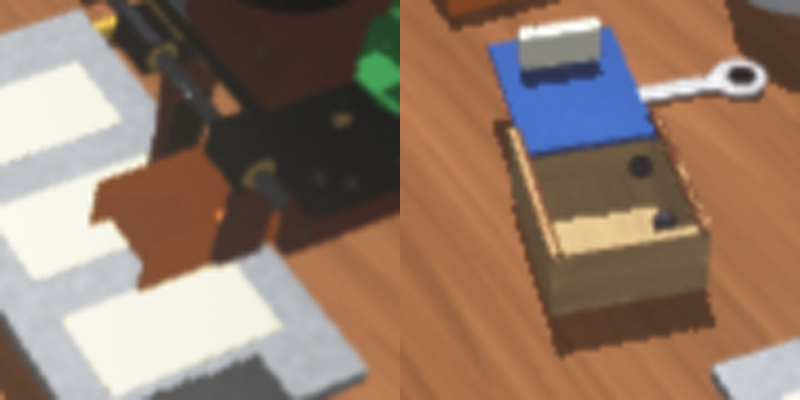

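>>> play_rows:
  plan: "4 -0.1 0 3 0 0 0;4 0 0 3 0 0 0;4 0 0 1.2 0 0 0;4 0 0 0.5 0 0 0;4 0 0 0.3 0 0 0;4 0 0 0 0 0 0"

```text
t: 28.02
ee_pos: [544.5, -366.6, 19.3]
orientation: [0.218, 3.133, -0.001]
ft_force: [-0.6, 1.0, -0.5]
width: 43.6
```

>>> play_rows:
  plan: "4.8 0 0 0 0 0 0;5.4 0 0 0 0 0 0;5.6 0 0 0 0 0 0;5.6 0 0 -1 0 0 0;5.6 0 0 -2 0 0 0;5.6 0 0 -4 0 0 0;5.6 0 6 -3 0 0 0;5.6 0 6 0 0 0 0;5.6 0 6 0 0 0 0;5.6 0 0 0 0 0 0"

```text
t: 29.28
ee_pos: [569.2, -188.7, 118.3]
orientation: [0.211, 3.133, 0.0]
ft_force: [0.3, -0.5, 0.0]
width: 55.6
```

Run:
```python
from h import *
go((544,-366,55),171.9,(0,0,-15))
im=get_image('top');sd=get_image('side')
for s in scoops(im): print(*s)
def cr(im,X,w=45):
    u,v=proj(im,X)[0].astype(int)
    return cv2.resize(im['pixels'][v-w:v+w,u-w:u+w],(400,400),interpolation=cv2.INTER_CUBIC)
save(np.hstack([cr(im,[544,-366,50],35),cr(im,[525,9.5,20],35)]),'t2.png')
```

```text
t 29.3 yaw 172.3 tilt 0.1 tip [ 569.1 -188.7  141.3] w 55.6 F [ 0.3 -0.5  0. ]
  turn z 0.4 shift cm [-1.000e-02 -1.791e+01  1.013e+01]
(111, 116) [718.8 398.8] [51.7 50.3] 89.9 83.4
(159, 172) [598.4 290.4] [96.5 44.6] -3.9 32.6
(101, 208) [505.7 432.5] [95.6 46.4] -13.2 33.4
```

View pics/t2.png

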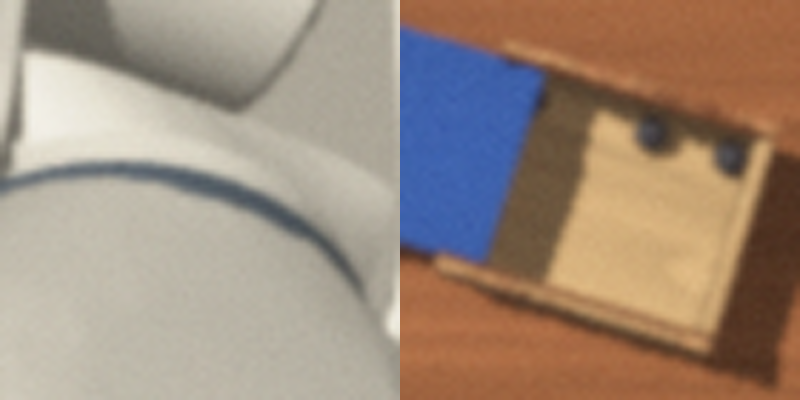

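Run:
```python
from h import *
go((598.4,290.4,100),175.5)
im=get_image('top');sd=get_image('side')
P=cloud(im);Q=cloud(sd)
# balls: dark blobs inside box volume, both views
B0=np.radians(-17)
for n,I,C in(('top',im,P),('side',sd,Q)):
    d=C-[525,9.5,0];x=d[...,0]*np.cos(B0)+d[...,1]*np.sin(B0);y=-d[...,0]*np.sin(B0)+d[...,1]*np.cos(B0)
    px=I['pixels'].astype(int)
    m=(abs(x)<46)&(y>-56)&(y<54)&(C[...,2]>8)&(C[...,2]<40)&(px.max(-1)<95)
    for b in blobs(m,4): print(n,b.sum(),x[b].mean().round(),y[b].mean().round(),C[b][:,2].mean().round())
```

```text
t 29.4 yaw 172.1 tilt 0.1 tip [ 569.1 -192.   140.9] w 56.0 F [-0.2 -0.2 -0.4]
  turn z -3.4 shift cm [ 0.87 48.32  4.09]
top 125 40.0 -11.0 22.0
side 27 36.0 42.0 17.0
side 16 38.0 -12.0 19.0
```

All three balls from the first scoop are in the box: the side view gives box y≈42 and −12, and the top view shows another at about −40. Next scoop.

>>> play_rows:
  plan: "6.5 0 0 0 0 0 -3.4;6.5 0.1 4.8 0 0 0 0;6.5 0.1 4.8 0 0 0 0;6.5 0.1 4.8 0 0 0 0;6.5 0.1 4.8 0 0 0 0;6.5 0.1 4.8 0 0 0 0;6.5 0.1 4.8 0 0 0 0;6.5 0.1 4.8 0.5 0 0 0;6.5 0.1 4.8 1 0 0 0;6.5 0.1 4.8 1 0 0 0;6.5 0 4.8 1.6 0 0 0;6.5 0 0 0 0 0 0;6.5 0 0 0 0 0 0"

```text
t: 31.1
ee_pos: [598.0, 285.6, 75.3]
orientation: [-0.127, -3.139, 0.001]
ft_force: [-0.5, 0.5, -0.8]
width: 65.0
```

Run:
```python
from h import *
im=get_image('top')
for s in scoops(im): print(*s)
go((598.4,290.4,1),175.5)
save(im['pixels'][140:240,320:470],'t3.png',4)
```

```text
(425, 191) [ 544.2 -367.3] [95.7 47.4] -8.2 71.4
(402, 285) [ 316.6 -309.8] [125.6 100.9] 77.6 53.4
t 31.1 yaw 175.3 tilt 0.0 tip [598.1 285.3  98.7] w 64.8 F [ 0.5 -0.7 -0.4]
  turn z -0.2 shift cm [0.01 0.51 9.77]
```

View pics/t3.png

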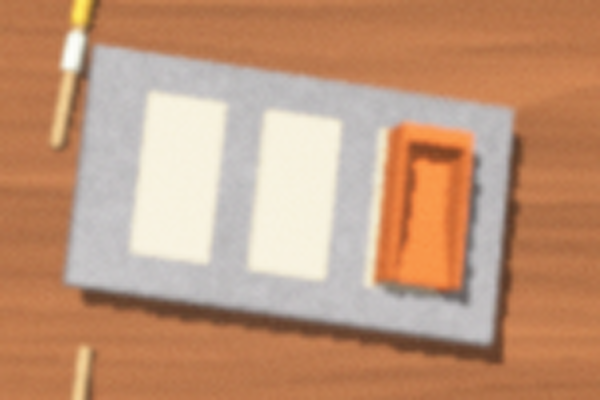

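>>> play_rows:
  plan: "6.5 0 0.5 3 0 0 0;6.5 0 0 3 0 0 0;6.5 0 0 2 0 0 0;6.5 0 0 1.5 0 0 0;6.5 0 0 0.2 0 0 0;6.5 0 0 0 0 0 0;4 0 0 0 0 0 0;4 0 0 0 0 0 0;4 0 0 0 0 0 0;4 0 0 0 0 0 0;4 0 0 0 0 0 0;4 0 0 0 0 0 0"

```text
t: 32.65
ee_pos: [598.3, 292.2, -20.9]
orientation: [0.125, 3.139, 0.0]
ft_force: [-1.4, 0.3, 6.5]
width: 43.7
```

Run:
```python
from h import *
go((598.4,290.4,0),175.5)
```

```text
t 32.6 yaw 175.4 tilt 0.0 tip [598.3 292.2   2.1] w 43.7 F [-1.4  0.3  6.5]
  turn z -0.1 shift cm [-0.03 -0.18  0.21]
```

>>> play_rows:
  plan: "4 0 0 -0.5 0 0 0;4 0 0 -1 0 0 0;4 0 0 -2 0 0 0;4 0 0 -2.5 0 0 0;4 0 0 -2.5 0 0 0;4 0 0 -2.5 0 0 0;4 0 0 -1.5 0 0 0;4 0 0 -0.5 0 0 0;4 0 0 0 0 0 0"

```text
t: 33.78
ee_pos: [597.8, 292.0, 108.5]
orientation: [-0.125, -3.139, 0.0]
ft_force: [-0.1, -0.6, -1.4]
width: 43.7
```

>>> play_rows:
  plan: "4 0 0 0 0 0 6;4 0 0 0 0 0 8.4;4 0 0 0 0 0 10;4 0 0 0 0 0 10;4 0 0 0 0 0 10;4 0 0 0 0 0 10;4 0 0 0 0 0 10;4 0 0 0 0 0 10;4 0 0 0 0 0 10;4 0 0 0 0 0 10;4 0 0 0 0 0 10;4 0 0 0 0 0 10;4 0 0 0 0 0 10;4 0 0 0 0 0 10;4 0 0 0 0 0 10;4 0 0 0 0 0 10;4 0 0 0 0 0 10;4 0 0 0 0 0 10;4 0 0 0 0 0 10;4 0 0 0 0 0 8"

```text
t: 36.28
ee_pos: [597.2, 291.6, 107.1]
orientation: [3.105, -0.471, -0.003]
ft_force: [-0.5, 0.4, -1.0]
width: 43.7
```

Run:
```python
from h import *
go((530.3,-0.4,87),-17,(48,0,-18))
```

```text
t 36.3 yaw -17.2 tilt 0.1 tip [597.3 291.7 130.1] w 43.7 F [-0.5  0.4 -1. ]
  turn z -0.2 shift cm [-2.66 29.88  6.11]
```

>>> play_rows:
  plan: "4 -0.1 0.8 0 0 0 -0.2;4 -0.2 2 0 0 0 0;4 -0.2 3 0 0 0 0;4 -0.3 3.4 0 0 0 0;4 -0.3 3.4 0 0 0 0;4 -0.3 3.4 0 0 0 0;4 -0.3 3.4 0.5 0 0 0;4 -0.3 3.4 0.8 0 0 0;4 -0.3 3 1 0 0 0;4 -0.2 2.2 1 0 0 0;4 -0.1 1.3 1 0 0 0;4 -0.1 0.6 0.7 0 0 0;4 0 0 0 0 0 0;4 0 0 0 0 0 0"

```text
t: 38.02
ee_pos: [486.4, 13.9, 58.7]
orientation: [-3.108, 0.457, -0.001]
ft_force: [0.0, -0.4, -1.2]
width: 44.0
```

Run:
```python
from h import *
go((530.3,-0.4,87),-17,(48,0,-18))
lip()
```

```text
t 38.0 yaw -16.7 tilt 0.0 tip [486.4  13.9  81.7] w 44.0 F [ 0.  -0.4 -1.2]
  turn z 0.3 shift cm [-0.18  0.09  1.27]
t 38.0 tilt 0.0 lip world [5.323e+02 1.000e-01 1.017e+02] box 9.7 -6.8 49.7 F [ 0.  -0.4 -1.2] q [0.   0.43 2.02 0.   0.69 1.87]
```

>>> play_rows:
  plan: "4 -0.1 0.1 0.6 0 0 0.3;4 -0.1 0 0.7 0 0 0;4 0 0 0 0 0 0;4 -0.32 0 -0.39 0 -4.5 0;4 -0.32 0 -0.39 0 -4.5 0;4 -0.32 0 -0.39 0 -4.5 0;4 -0.32 0 -0.39 0 -4.5 0;4 0 0 0 0 0 0;4 0.27 0 0.85 0 0 0;4 0.27 0 0.85 0 0 0;4 0.27 0 0.85 0 0 0;4 0 0 0 0 0 0"

```text
t: 39.58
ee_pos: [472.3, 16.5, 34.9]
orientation: [-3.024, 0.453, 0.482]
ft_force: [-0.0, 0.2, -0.5]
width: 43.9
```

Run:
```python
from h import *
lip()
```

```text
t 39.6 tilt 18.1 lip world [528.7  -0.8  60.9] box 6.5 -8.8 8.9 F [-0.   0.2 -0.5] q [-0.05  0.6   1.83  0.09  1.02  1.76]
```

Lip about 59 mm high; same pour.

>>> play_rows:
  plan: "4 -0.15 0 -0.12 0 -2.5 0;4 -0.15 0 -0.12 0 -2.5 0;4 -0.15 0 -0.12 0 -2.5 0;4 -0.15 0 -0.12 0 -2.5 0;4 -0.18 0 -0.21 0 -2.5 0;4 -0.18 0 -0.21 0 -2.5 0;4 -0.18 0 -0.21 0 -2.5 0;4 0 0 0 0 0 0;4 -0.26 0 -0.31 0 -4 0;4 -0.26 0 -0.31 0 -4 0;4 -0.26 0 -0.31 0 -4 0;4 -0.26 0 -0.31 0 -4 0;4 0 0 0 0 0 0;4 0 0 0 0 0 0;4 0 0 0 0 0 0;4 0 0 0 0 0 0;4 0 0 0 0 0 0;4 0 0 0 0 0 0"

```text
t: 41.88
ee_pos: [468.6, 17.8, 66.8]
orientation: [-2.689, 0.403, 1.297]
ft_force: [-0.2, -0.3, 0.1]
width: 43.9
```

>>> play_rows:
  plan: "4 -2 0 -1.5 0 0 0;4 -3 0 -2.5 0 0 0;4 -3 0 -2.5 0 0 0;4 0 0 0 0 6.5 0;4 0 0 0 0 9 0;4 0 0 0 0 9 0;4 0 0 0 0 9 0;4 0 0 0 0 9 0;4 0 0 0 0 9 0;4 0 0 0 0 0 0"

```text
t: 43.12
ee_pos: [467.0, 18.1, 171.3]
orientation: [-3.107, 0.464, -0.0]
ft_force: [0.3, 0.2, -0.1]
width: 43.9
```

>>> play_rows:
  plan: "4 0 0 0 0 0 -9;4 0 0 0 0 0 -10;4 0 0 0 0 0 -10;4 0 0 0 0 0 -10;4 0 0 0 0 0 -10;4 0 0 0 0 0 -10;4 0 0 0 0 0 -10;4 0 0 0 0 0 -10;4 0 0 0 0 0 -10;4 0 0 0 0 0 -10;4 0 0 0 0 0 -10;4 0 0 0 0 0 -10;4 0 0 0 0 0 -10;4 0 0 0 0 0 -10;4 0 0 0 0 0 -10;4 0 0 0 0 0 -10;4 0 0 0 0 0 -10;4 0 0 0 0 0 -10;4 0 0 0 0 0 -10;4 0 0 0 0 0 0"

```text
t: 45.62
ee_pos: [470.6, 17.3, 170.3]
orientation: [-0.224, -3.133, -0.001]
ft_force: [-0.1, -1.3, -1.0]
width: 43.7
```

```bash
cat >> h.py <<'E'
def balls():
    B0=np.radians(-17)
    for n in('top','side'):
        I=get_image(n);C=cloud(I)
        d=C-[525,9.5,0];x=d[...,0]*np.cos(B0)+d[...,1]*np.sin(B0);y=-d[...,0]*np.sin(B0)+d[...,1]*np.cos(B0)
        px=I['pixels'].astype(int)
        m=(abs(x)<46)&(y>-56)&(y<54)&(C[...,2]>8)&(C[...,2]<40)&(px.max(-1)<90)
        for b in blobs(m,4): print(n,b.sum(),x[b].mean().round(),y[b].mean().round(),C[b][:,2].mean().round(),[int(a.mean()) for a in np.where(b)][::-1])
E
python3 - <<'E'
from h import *
go((554.3,-292.4,120),171.9,(0,0,-13))
balls()
E
```

```text
t 45.6 yaw 171.8 tilt 0.1 tip [470.6  17.3 193.3] w 43.7 F [-0.1 -1.3 -1. ]
  turn z -0.1 shift cm [-12.65 -29.48   8.63]
side 24 35.0 43.0 17.0 [288, 219]
side 22 14.0 42.0 18.0 [281, 220]
side 13 36.0 -13.0 19.0 [294, 231]
```

>>> play_rows:
  plan: "4 -1.6 -3.7 1 0 0 0;4 -1.6 -3.7 1 0 0 0;4 -1.6 -3.7 1 0 0 0;4 -1.6 -3.7 1 0 0 0;4 -1.6 -3.7 1 0 0 0;4 -1.6 -3.7 1 0 0 0;4 -1.6 -3.7 1 0 0 0;4 -1.5 -3.6 1 0 0 0;4 0 0 0 0 0 0;4 0 0 0 0 0 0"

```text
t: 46.98
ee_pos: [553.6, -292.0, 89.5]
orientation: [-0.224, -3.132, -0.001]
ft_force: [-0.5, -0.2, 0.3]
width: 43.7
```

Run:
```python
from h import *
go((554.3,-292.4,55),171.9,(0,0,-13))
balls()
```

```text
t 47.0 yaw 171.8 tilt 0.1 tip [ 553.6 -292.   112.5] w 43.7 F [-0.5 -0.2  0.3]
  turn z -0.1 shift cm [-0.08 -0.03  7.05]
top 8 36.0 39.0 19.0 [260, 181]
top 29 38.0 -12.0 20.0 [280, 187]
top 5 14.0 39.0 19.0 [258, 190]
top 23 38.0 -47.0 21.0 [293, 190]
top 9 16.0 -48.0 22.0 [291, 199]
side 24 35.0 43.0 17.0 [288, 219]
side 22 14.0 43.0 17.0 [281, 220]
side 14 37.0 -12.0 19.0 [294, 230]
```

>>> play_rows:
  plan: "4 -0.1 0 3 0 0 0;4 0 0 2.5 0 0 0;4 0 0 0.9 0 0 0;4 0 0 0.4 0 0 0;4 0 0 0.2 0 0 0;4 0 0 0 0 0 0;4.8 0 0 0 0 0 0;5.4 0 0 0 0 0 0;5.6 0 0 0 0 0 0;5.6 0 0 -1 0 0 0;5.6 0 0 -2 0 0 0;5.6 0 0 -4 0 0 0;5.6 0 0 -3 0 0 0;5.6 0 0 0 0 0 0"

```text
t: 48.82
ee_pos: [557.1, -293.7, 123.8]
orientation: [0.22, 3.128, -0.004]
ft_force: [-0.2, -0.3, -0.2]
width: 56.0
```

Run:
```python
from h import *
im=get_image('top')
for s in scoops(im): print(*s)
go((505.6,432.2,110),166.7)
```

```text
(111, 116) [718.8 399.4] [52.3 51. ] 28.9 83.1
(395, 195) [ 532.5 -290.5] [50.1 44.3] -9.1 70.6
(101, 208) [505.6 432. ] [95.3 46. ] -13.0 33.0
(395, 284) [ 319.8 -295.4] [100.6  96.9] -12.7 53.3
t 48.9 yaw 171.9 tilt 0.2 tip [ 555.8 -293.   144.8] w 55.5 F [-0.3  0.5 -0.2]
  turn z 5.2 shift cm [21.58 69.42  3.48]
```

>>> play_rows:
  plan: "6.5 0 0 0 0 0 5.2;6.5 1.7 5.3 0 0 0 0;6.5 1.7 5.3 0 0 0 0;6.5 1.7 5.3 0 0 0 0;6.5 1.7 5.3 0 0 0 0;6.5 1.7 5.3 0 0 0 0;6.5 1.7 5.3 0 0 0 0;6.5 1.7 5.3 0 0 0 0;6.5 1.6 5.4 0 0 0 0;6.5 1.6 5.4 0 0 0 0;6.5 1.6 5.4 0.5 0 0 0;6.5 1.6 5.4 1 0 0 0;6.5 1.6 5.4 1 0 0 0;6.5 1.6 5.4 1 0 0 0;6.5 0 0 0 0 0 0;6.5 0 0 0 0 0 0"

```text
t: 50.88
ee_pos: [504.1, 432.3, 83.5]
orientation: [-0.361, -3.119, 0.003]
ft_force: [0.1, -0.1, 0.6]
width: 65.0
```

Run:
```python
from h import *
im=get_image('top')
for s in scoops(im): print(*s)
go((505.6,432.2,1.5),166.7)
```

```text
(111, 116) [718.1 398.1] [52.3 50.6] -89.6 83.3
(396, 186) [ 554.9 -293.1] [95.6 46.6] -8.0 71.3
(425, 191) [ 544.  -367.6] [95.6 47.6] -5.6 71.1
(105, 204) [499.3 410.4] [132.3  57.2] 26.3 34.0
(402, 285) [ 316.8 -309.2] [126.1 100.6] 77.4 53.4
t 50.9 yaw 166.7 tilt 0.1 tip [504.6 431.8 106.9] w 65.2 F [ 0.5  0.6 -0.2]
  turn z 0.0 shift cm [-0.09  0.06 10.54]
```

>>> play_rows:
  plan: "6.5 -0.1 0.05 3 0 0 0;6.5 0 0 3 0 0 0;6.5 0 0 2.5 0 0 0;6.5 0 0 1.6 0 0 0;6.5 0 0 0.4 0 0 0;6.5 0 0 0 0 0 0;4 0 0 0 0 0 0;4 0 0 0 0 0 0;4 0 0 0 0 0 0;4 0 0 0 0 0 0;4 0 0 0 0 0 0;4 0 0 0 0 0 0"

```text
t: 52.42
ee_pos: [506.5, 433.8, -19.6]
orientation: [0.363, 3.12, 0.001]
ft_force: [-1.7, -0.1, 5.9]
width: 43.9
```

Run:
```python
from h import *
go((505.6,432.2,0),166.7);print(get_obs()['qpos'].round(2))
```

```text
t 52.4 yaw 166.7 tilt 0.1 tip [506.5 433.8   3.4] w 43.9 F [-1.7 -0.1  5.9]
  turn z 0.0 shift cm [ 0.05 -0.18  0.34]
[ 0.69  0.75  1.62  0.    0.77 -0.65]
```

>>> play_rows:
  plan: "4 0 0 -0.5 0 0 0;4 0 0 -1 0 0 0;4 0 0 -2 0 0 0;4 0 0 -2.5 0 0 0;4 0 0 -2.5 0 0 0;4 0 0 -2.5 0 0 0;4 0 0 -1.5 0 0 0;4 0 0 -0.5 0 0 0;4 0 0 0 0 0 0"

```text
t: 53.55
ee_pos: [506.1, 433.4, 109.7]
orientation: [-0.363, -3.121, 0.0]
ft_force: [0.5, 0.3, -1.2]
width: 43.8
```

>>> play_rows:
  plan: "4 0 0 0 0 0 6;4 0 0 0 0 0 8;4 0 0 0 0 0 10;4 0 0 0 0 0 10;4 0 0 0 0 0 10;4 0 0 0 0 0 10;4 0 0 0 0 0 10;4 0 0 0 0 0 10;4 0 0 0 0 0 10;4 0 0 0 0 0 10;4 0 0 0 0 0 10;4 0 0 0 0 0 10;4 0 0 0 0 0 10;4 0 0 0 0 0 10;4 0 0 0 0 0 10;4 0 0 0 0 0 8;4 0 0 0 0 0 0"

```text
t: 55.68
ee_pos: [505.6, 433.0, 108.5]
orientation: [3.114, 0.405, -0.003]
ft_force: [-0.0, -0.5, -0.9]
width: 43.8
```

Run:
```python
from h import *
go((520,60,105),None,(48,0,-16.6))
```

```text
t 55.7 yaw 14.8 tilt 0.1 tip [505.6 433.  131.5] w 43.8 F [-0.  -0.5 -0.9]
  turn z 0.0 shift cm [-12.95  36.43   4.31]
```

>>> play_rows:
  plan: "4 -0.3 0.8 0 0 0 0;4 -0.7 2 0 0 0 0;4 -1.1 3 0 0 0 0;4 -1.3 3.6 0 0 0 0;4 -1.3 3.6 0 0 0 0;4 -1.3 3.6 0 0 0 0;4 -1.3 3.6 0 0 0 0;4 -1.3 3.6 0 0 0 0;4 -1.3 3.6 0 0 0 0;4 -1.3 3.6 0 0 0 0;4 -1 3 0 0 0 0;4 -0.5 1.6 0 0 0 0;4 -0.2 0.8 0 0 0 0;4 0 0 0 0 0 0;4 0 0 0 0 0 5;4 0 0 0 0 0 9;4 0 0 0 0 0 9;4 0 0 0 0 0 8.8;4 0 0 0 0 0 0"

```text
t: 58.05
ee_pos: [474.1, 49.5, 109.7]
orientation: [-3.107, 0.462, 0.0]
ft_force: [-0.1, -0.5, -0.8]
width: 43.9
```

Run:
```python
from h import *
go((529.7,-0.9,85),-17,(48,0,-16.6))
```

```text
t 58.0 yaw -16.9 tilt 0.0 tip [474.1  49.5 132.7] w 43.9 F [-0.1 -0.5 -0.8]
  turn z 0.1 shift cm [1.99 3.19 6.43]
```

>>> play_rows:
  plan: "4 0.4 0.8 1 0 0 0;4 0.6 1 2 0 0 0;4 0.6 1 2 0 0 0;4 0.4 0.4 1 0 0 0;4 0 0 0.4 0 0 0;4 0 0 0 0 0 0;4 0 0 0 0 0 0;4 -0.3 0 -0.39 0 -4.5 0;4 -0.3 0 -0.39 0 -4.5 0;4 -0.3 0 -0.39 0 -4.5 0;4 -0.3 0 -0.39 0 -4.5 0;4 0 0 0 0 0 0;4 0.26 0 0.8 0 0 0;4 0.26 0 0.8 0 0 0;4 0.26 0 0.8 0 0 0;4 0 0 0 0 0 0"

```text
t: 60.05
ee_pos: [473.3, 15.2, 36.6]
orientation: [-3.024, 0.453, 0.481]
ft_force: [-0.3, 0.7, -1.1]
width: 43.8
```

Run:
```python
from h import *
lip()
```

```text
t 60.0 tilt 18.1 lip world [529.7  -2.   62.6] box 7.9 -9.7 10.6 F [-0.3  0.7 -1.1] q [-0.05  0.6   1.83  0.09  1.02  1.76]
```

>>> play_rows:
  plan: "4 -0.13 0 -0.12 0 -2.5 0;4 -0.13 0 -0.12 0 -2.5 0;4 -0.13 0 -0.12 0 -2.5 0;4 -0.13 0 -0.12 0 -2.5 0;4 -0.17 0 -0.21 0 -2.5 0;4 -0.17 0 -0.21 0 -2.5 0;4 -0.17 0 -0.21 0 -2.5 0;4 0 0 0 0 0 0;4 -0.24 0 -0.31 0 -4 0;4 -0.24 0 -0.31 0 -4 0;4 -0.24 0 -0.31 0 -4 0;4 -0.24 0 -0.31 0 -4 0;4 0 0 0 0 0 0;4 0 0 0 0 0 0;4 0 0 0 0 0 0;4 0 0 0 0 0 0;4 0 0 0 0 0 0;4 0 0 0 0 0 0"

```text
t: 62.35
ee_pos: [471.1, 16.1, 67.4]
orientation: [-2.689, 0.403, 1.297]
ft_force: [-0.9, 0.5, -0.4]
width: 43.7
```

>>> play_rows:
  plan: "4 -2 0 -1.5 0 0 0;4 -3 0 -2.5 0 0 0;4 -3 0 -2.5 0 0 0;4 0 0 0 0 6.5 0;4 0 0 0 0 9 0;4 0 0 0 0 9 0;4 0 0 0 0 9 0;4 0 0 0 0 9 0;4 0 0 0 0 9 0;4 0 0 0 0 0 0"

```text
t: 63.6
ee_pos: [469.6, 16.3, 172.0]
orientation: [-3.107, 0.464, -0.0]
ft_force: [0.1, 0.2, -1.2]
width: 43.9
```

>>> play_rows:
  plan: "4 0 0 0 0 0 -9;4 0 0 0 0 0 -10;4 0 0 0 0 0 -10;4 0 0 0 0 0 -10;4 0 0 0 0 0 -10;4 0 0 0 0 0 -10;4 0 0 0 0 0 -10;4 0 0 0 0 0 -10;4 0 0 0 0 0 -10;4 0 0 0 0 0 -10;4 0 0 0 0 0 -10;4 0 0 0 0 0 -10;4 0 0 0 0 0 -10;4 0 0 0 0 0 -10;4 0 0 0 0 0 -10;4 0 0 0 0 0 -10;4 0 0 0 0 0 -10;4 0 0 0 0 0 -10;4 0 0 0 0 0 -10;4 0 0 0 0 0 0"

```text
t: 66.1
ee_pos: [473.1, 15.6, 171.0]
orientation: [-0.224, -3.133, -0.001]
ft_force: [-1.0, -0.9, -0.0]
width: 43.5
```

Run:
```python
from h import *
go((564.7,-219.1,120),171.9,(0,0,-11.6))
balls()
```

```text
t 66.1 yaw 171.8 tilt 0.1 tip [473.1  15.6 194. ] w 43.5 F [-1.  -0.9 -0. ]
  turn z -0.1 shift cm [-12.38 -21.94   8.56]
side 23 35.0 42.0 18.0 [288, 219]
side 23 14.0 43.0 18.0 [281, 220]
side 15 36.0 -12.0 19.0 [294, 230]
```

>>> play_rows:
  plan: "4 -2 -3.6 1 0 0 0;4 -2 -3.6 1 0 0 0;4 -2 -3.6 1 0 0 0;4 -2 -3.6 1 0 0 0;4 -2 -3.6 1 0 0 0;4 -2.4 -3.9 1.5 0 0 0;4 0 0 1 0 0 0;4 0 0 0 0 0 0;4 0 0 0 0 0 0"

```text
t: 67.32
ee_pos: [563.9, -217.5, 95.7]
orientation: [-0.221, -3.133, -0.001]
ft_force: [0.2, 0.2, -0.5]
width: 43.8
```

Run:
```python
from h import *
go((564.7,-219.1,55),171.9,(0,0,-11.6))
balls()
```

```text
t 67.3 yaw 171.9 tilt 0.0 tip [ 563.9 -217.5  118.7] w 43.8 F [ 0.2  0.2 -0.5]
  turn z 0.0 shift cm [-0.1  -0.15  7.53]
top 22 41.0 31.0 22.0 [264, 180]
top 42 39.0 -10.0 22.0 [279, 186]
top 33 39.0 -45.0 21.0 [293, 190]
top 6 14.0 39.0 19.0 [258, 190]
top 37 20.0 -41.0 21.0 [289, 197]
side 24 35.0 42.0 17.0 [288, 219]
side 23 14.0 42.0 17.0 [281, 220]
side 15 36.0 -12.0 19.0 [294, 230]
```

Run:
```python
from h import *
def cr(im,X,w):
    u,v=proj(im,X)[0].astype(int)
    return cv2.resize(im['pixels'][v-w:v+w,u-w:u+w],(400,400),interpolation=cv2.INTER_CUBIC)
save(np.clip(np.hstack([cr(get_image('top'),[525,5,20],26),cr(get_image('side'),[525,5,20],30)])*1.5,0,255).astype(np.uint8),'b1.png')
```

```text
(no output)
```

View pics/b1.png

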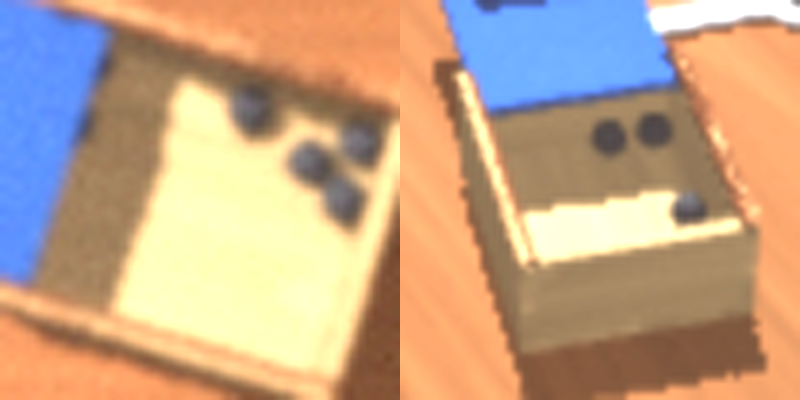

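All six balls are in: four are visible from the top and two more under the lid edge in the side view. Next I place the third scoop.

>>> play_rows:
  plan: "4 -0.1 -0.12 3 0 0 0;4 0 0 2.8 0 0 0;4 0 0 1 0 0 0;4 0 0 0.5 0 0 0;4 0 0 0.2 0 0 0;4 0 0 0 0 0 0;4.8 0 0 0 0 0 0;5.4 0 0 0 0 0 0;5.6 0 0 0 0 0 0;5.6 0 0 -1 0 0 0;5.6 0 0 -2 0 0 0;5.6 0 0 -4 0 0 0;5.6 0 0 -4 0 0 0;5.6 0 0 0 0 0 0"

```text
t: 69.28
ee_pos: [567.7, -220.9, 135.3]
orientation: [0.22, 3.126, -0.004]
ft_force: [-0.5, 0.6, 0.1]
width: 55.6
```

Run:
```python
from h import *
go((562.9,133.8,140),163)
```

```text
t 69.3 yaw 171.9 tilt 0.5 tip [ 567.5 -220.8  158.3] w 55.6 F [-0.5  0.6  0.1]
  turn z 8.9 shift cm [10.83 33.78  1.83]
```

>>> play_rows:
  plan: "4 0 0 0 0 0 8.9;4 1.5 4.8 0 0 0 0;4 1.5 4.8 0 0 0 0;4 1.5 4.8 0.3 0 0 0;4 1.6 4.8 0.3 0 0 0;4 1.6 4.8 0.3 0 0 0;4 1.6 4.8 0.4 0 0 0;4 1.6 5 0.5 0 0 0;4 0 0 0 0 0 0;4 0 0 0 0 0 0"

```text
t: 70.53
ee_pos: [558.9, 135.0, 112.2]
orientation: [-0.462, -3.107, 0.001]
ft_force: [-1.0, 0.3, -0.4]
width: 40.1
```

Run:
```python
from h import *
im=get_image('top')
for s in scoops(im): print(*s)
go((563.7,134,46),163)
P=cloud(im);px=im['pixels'].astype(int)
b=rect(P[blobs((px.max(-1)-px.min(-1)<40)&(px.max(-1)>80)&(abs(P[...,2]-40)<6)&(P[...,1]<-150)&(P[...,0]>450)&(P[...,0]<680),1500)[0]]);print('shelf',b)
sc=[s for s in scoops(im) if s[4]>60 and s[1][1]<0]
save(im['pixels'][140:240,320:470],'t4.png',4)
```

```text
(111, 116) [718.5 399.6] [52.5 51.2] -74.3 83.3
(367, 182) [ 564.5 -220.4] [96.2 44.6] -7.4 71.5
(396, 186) [ 555.1 -292.8] [95.3 46.4] -8.8 71.2
(425, 191) [ 544.9 -367. ] [95.2 45.7] -6.5 71.3
(408, 283) [ 317.3 -309.8] [126.3 100.4] 77.0 53.1
t 70.6 yaw 163.0 tilt 0.0 tip [559.1 134.4 135.3] w 40.1 F [-0.1 -0.2  0.3]
  turn z 0.0 shift cm [-0.45  0.1   8.93]
shelf (array([ 554.2, -291.9]), array([271.9, 152.5]), 82.1)
```

View pics/t4.png

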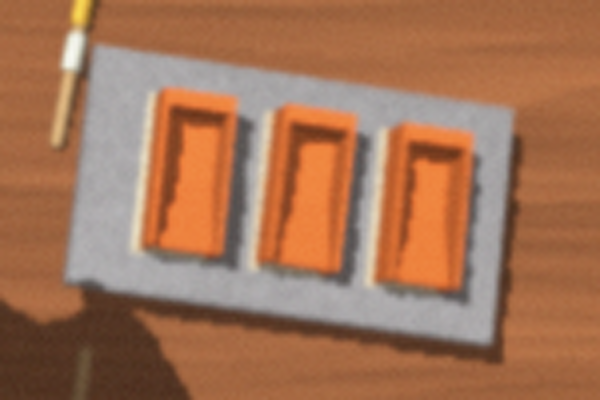

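>>> play_rows:
  plan: "4 -0.45 0.1 3 0 0 0;4 0 0 3 0 0 0;4 0 0 2 0 0 0;4 0 0 0.7 0 0 0;4 0 0 0 0 0 0;0 0 0 0 0 0 0;0 0 0 0 0 0 0;0 0 0 0 0 0 0;0 0 0 0 0 0 0"

```text
t: 71.7
ee_pos: [563.9, 134.2, 25.9]
orientation: [0.462, 3.107, -0.002]
ft_force: [-1.0, -5.1, 3.8]
width: 11.3
```

>>> play_rows:
  plan: "0 0 -0.4 0 0 0 0;0 0 -0.8 0 0 0 0;0 0 -1 0 0 0 0;0 0 -1 0 0 0 0;0 0 -1 0 0 0 0;0 0 -1 0 0 0 0;0 0 -1 0 0 0 0;0 0 -1 0 0 0 0;0 0 -1 0 0 0 0;0 0 -0.6 0 0 0 0;0 0 -0.4 0 0 0 0;0 0 -0.3 0 0 0 0;0 0 -0.3 0 0 0 0;0 0 -0.2 0 0 0 0;0 0 -0.2 0 0 0 0;0 0 0 0 0 0 0;0 0 0 0 0 0 0"

```text
t: 73.82
ee_pos: [536.4, 43.0, 26.2]
orientation: [0.467, 3.103, 0.012]
ft_force: [3.7, 37.5, 1.3]
width: 11.5
```

Run:
```python
from h import *
go((536.6,43.3,46),163)
```

```text
t 73.8 yaw 162.9 tilt 0.5 tip [536.3  42.8  49.2] w 11.5 F [ 3.7 37.5  1.3]
  turn z -0.1 shift cm [-0.01  0.03  0.32]
```

>>> play_rows:
  plan: "0 0 0.3 0 0 0 0;0 0 0.25 0 0 0 0;0 0 0 0 0 0 0;2.2 0 0 0 0 0 0;2.8 0 0 0 0 0 0;3 0 0 0 0 0 0;3 0 0 -2 0 0 0;3 0 0 -4 0 0 0;3 0 0 -5 0 0 0;3 0 5 -3 0 0 0;3 0 6 0 0 0 0;3 0 6 0 0 0 0;3 0 6 0 0 0 0;3 0 0 0 0 0 0;3 0 0 0 0 0 0"

```text
t: 75.7
ee_pos: [602.2, 262.0, 164.7]
orientation: [-0.462, -3.106, 0.002]
ft_force: [-0.3, -0.5, 0.7]
width: 30.0
```

Run:
```python
from h import *
go((536.6,43.3,46),163)
im=get_image('top')
for s in scoops(im): print(*s)
P=cloud(im);m=(im['pixels'].min(-1)>150)&(P[...,2]>62)&(P[...,2]<85)
for B in blobs(m,60): print('bar',rect(P[B]))
save(im['pixels'][60:300,80:480],'f.png',2)
```

```text
t 75.7 yaw 163.1 tilt 0.1 tip [602.2 262.1 187.7] w 30.0 F [-0.3 -0.5  0.7]
  turn z 0.1 shift cm [ -0.12 -22.83  14.17]
(367, 182) [ 564.  -220.8] [95.1 45.9] -7.8 71.3
(396, 186) [ 554.3 -293.6] [95.7 46. ] -6.6 71.7
(425, 191) [ 544.9 -366.9] [95.4 48.4] -7.7 71.3
(402, 285) [ 316.6 -309.8] [125.1 100.9] 77.5 53.3
bar (array([ 324.3, -278. ]), array([54.5, 12.8]), -13.3)
```

View pics/f.png

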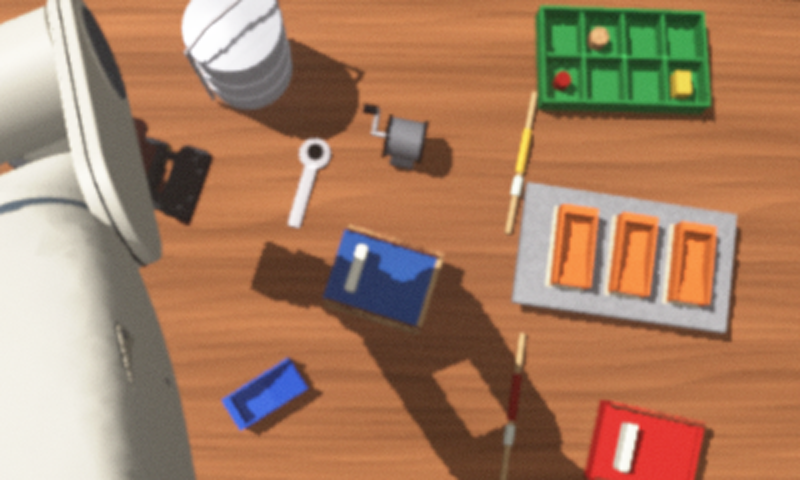

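Run:
```python
from h import *
for I in (dict(np.load('top0.npz')),get_image('top'),dict(np.load('side0.npz')),get_image('side')):
    P=cloud(I);p=P[(P[...,2]>62)&(P[...,2]<82)&(abs(P[...,0]-537)<50)&(abs(P[...,1]-43)<50)]
    print(len(p),p.mean(0).round(1),((p-[525,9.5,0])@[.292,.956,0]).mean().round(2))
```

```text
126 [533.7  41.2  74. ] 32.84
125 [533.7  41.2  74.1] 32.89
106 [534.3  39.6  70.4] 31.53
109 [533.5  39.7  70.3] 31.32
```

The bar is back at its starting position to within 0.3 mm. Handing in.

```bash
python3 -c "
from workcell import *
print(close_job())"
```

```text
the job is handed in; nothing more can be done
None
```

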